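# Unclip the chip-trap cover and draw out the screen

### The arm

A 7-joint arm with a two-finger parallel gripper is mounted at the origin on a cart in front of the work surface, level with it; the furniture and walls round the work are solid. World frame = base frame: x ahead of the robot, y to its left, z up, the work surface at z = 0. Lengths are in m, angles in rad, forces in N, time in s.
With the tool pointing down it reaches from about 0.4 to 0.85 m from the base axis. Payload 10.4 kg.
Tool frame: the origin (TCP) lies midway between the tips of the shut fingers; the grasp point (between the pads) lies 19 mm behind it; z points along the fingers, y is the line along which they close (so a half turn about z gives the same grasp; the last joint's range is limited). The gripper opens to 87 mm and grips with 3 to 60 N. Pads are 19 mm wide; open, the fingers measure 117 mm over their backs; the gripper's body (75 mm by 190 mm) begins 51 mm behind the grasp point.
Start: joints at [1.247, 0.332, -0.065, 1.46, 0.022, 1.35, -0.088], TCP at [0.185, -0.597, 0.223] pointing down, gripper open.
Joint ranges: [-2.6, 2.6], [-0.5, 2.12], [-1.47, 1.34], [0.16, 2.42], [-1.27, 4.41], [0.06, 2.06], [-2.6, 2.6]. Speed limits (rad/s): [2.22, 2.22, 2.79, 2.79, 3.14, 3.14, 3.14].

### API

Orientations are given as a unit quaternion [x, y, z, w].
In Python, from bench import r gives the robot as it stands.
- The arm moves only by the tool apply_moves, never from a script. Its argument "steps" is a list of rows, each a list of 7 numbers: the turn, a rotation vector about the tool's x, y, z in rad, then the shift along the tool's x, y, z in mm, then the opening, from -1 (shut) to 1 (fully open). In form: [[ax, ay, az, x, y, z, claw], ...]. A call has 1 to 20 rows; each row is the pose to reach, as a shift and turn from the pose commanded when the call began, along the tool's axes at that moment; what a row does not reach only later rows make up. A row lasts 1/12 s, in which the tool goes at most 41.7 mm and 7.16 degrees, less where a joint would pass 70% of its speed; a pose out of reach is approached as far as the arm can. A call with a gripper value outside its range is refused whole. The fingers move at their own pace and stop on an object; "force" is the grip in N (left out, the last holds). Time passes only in rows, so rows that repeat a pose let the fingers close. It gives the time, the measured TCP pose, the force, the opening and the grip force at its end, in the units of the state.
- r.read_state(): the state, without advancing time (a new reading comes with each control period).
- r.camera(name): name is "scene" or "top" or "wrist"; returns a dict with "pixels" (420x560x3 uint8, red, green, blue), "z_map" (420x560 float32, m along the optical axis (not along the pixel's ray), 0 where there is no reading), "fovy" (degrees; the focal length in pixels is half the picture's height over the tangent of half this angle, whatever the lens; pixels are square), "cx", "cy" (the principal point, pixels), "position" and "orientation" of the camera in the world. Camera axes: x right, y down, z forward; pixel columns grow to the right and rows downward; lengths in m; the calibration is good to about 2 mm. A picture is of the moment at which its call begins.
- r.close_job(): hands the job in; it is judged then, once.
The state is a dict: "time": time; "joint_positions": joint angles; "joint_vel": joint speeds; "joint_torque": joint torques, N m; "ee_pos": TCP position; "eef_rot": TCP orientation; "ft_force": force on the tool from outside, world axes, zero at the start; "torque": the same for the moment, N m; "width": finger opening in m; "grip_force": force on a finger pad.
Only numpy, scipy, OpenCV 4.12 (cv2) and the standard library are available. Lean on these libraries where they do the work, as an engineer would, in place of code of your own. Each camera call takes 0.05 s, during which the arm holds its last target. There are 200 camera calls.

### The job

Open the chip trap: squeeze the two snap tabs on its cover together, lift the cover off and lay it, tabs up, squarely in the middle of the plywood board. Then press down on the chip screen inside and draw it along the floor, without lifting it, all the way out of the trap onto the apron in front. Leave the finger plane, the tailpiece and the rosin cake undisturbed.

Things in the scene. Friction and masses are not known exactly. Their poses are not given: they have to be found in the camera images.
- housing: the chip trap, a fixed grey metal box open on top and at its front (-x) once uncovered. Origin: centre of the box's underside on the bench; +x to its closed rear. Floor top at z = 10 mm, from x = -198 to 112 mm. Walls x = -68 to 68 mm, outer faces y = +-78 mm, inner +-72 mm, tops z = 42 mm. Behind the box at x = 94 mm an outlet stub, 40 mm high
- ledges (a point): middle between the two ledges (on the housing's middle line, z = 42 mm) that jut inward from the side walls; the tabs' hooks catch under them. Each is 24 mm long in x, 6 mm thick, and ends 24 mm from this point in y, leaving 48 mm free between them
- apron (a point): centre of the apron, on its upper face: the flat floor in front of the box, level with the floor inside (no step), 112 mm long in x and 119 mm wide in y between 6 mm high guides; a 10 mm high stop lip ends it 56 mm from this point in -x (away from the box). Axes as the housing's; this point lies 134 mm before the housing's origin
- cover_grip (a point): grip point of the loose clip-on steel cover (160 g): middle between its two black snap tabs, over its centre, 55 mm above its lower rim. z up, x, y as the housing's at the start. An upside-down tray 149 (x) by 169 (y) by 40 mm high whose rim stands on the housing's floor round the walls with 2.5 mm play; its front skirt shuts the front. Must rise 35 mm to clear the walls
- tab_pads (a point): same point as cover_grip, for the tabs: they stand up from the cover's top, which is 15 mm below this point, to 22 mm above it. Their finger pads are 26 mm wide in x, from 13 mm below to 15 mm above this point, outer faces 56 mm apart in y (38 mm when fully squeezed towards each other)
- tab_left (a joint): inward slide of the tab at the cover's +y side, m: 0 sprung out (hook caught), 0.009 fully squeezed; the spring needs 3 N to start and 7 N at the end. Both tabs must be in by 7 mm or more for the hooks to come free; they spring out when let go
- tab_right (a joint): the same for the tab at the cover's -y side
- screen_center (a point): centre (half-way up) of the loose chip screen lying on the housing's floor under the cover, 100 mm (x) by 110 mm (y) by 14 mm high, 150 g: a wooden frame 10 mm wide round a steel grille that lies 3.5 mm below the frame's top (so 3.5 mm above this point). Axes parallel to the housing's at the start; it slides along the housing's x
- board_top (a point): centre of the upper face of the fixed plywood board, 200 mm (x) by 220 mm (y), 9 mm thick, lying on the bench; x, y along its sides
- plane: brass finger plane, a bystander, 29 x 60 x 31 mm, loose on the bench before the board; origin at the centre of its underside
- tailpiece: black tailpiece, a bystander, 41 x 111 x 9 mm, loose on the bench behind the board; origin at the centre of its underside
- rosin: round rosin cake, a bystander, 45 mm across, 16 mm high, loose on the bench behind the housing; origin at the centre of its underside

How it is judged:
On the way, in this order (a step that is already met when the one before it is completed fails the run):
1. with both tabs squeezed in, the cover is lifted clear of the trap (z of cover_grip in the frame of housing above 0.099 m and value of joint each of tab_left, tab_right above 0.005 m), for 0.1 s.
2. the cover lies on the board, let go, the tabs sprung out (horizontal distance between cover_grip and board_top below 0.025 m and z of cover_grip in the frame of board_top below 0.059 m and value of joint each of tab_left, tab_right below 0.002 m), for 0.2 s.
At the end, for the whole second after the job is handed in: The cover lies flat and tabs up on the plywood board, its centre within 25 mm of the board's centre and its sides within 0.17 rad of the board's; the screen lies flat on the apron's floor, wholly out of the box (its centre 122 to 145 mm in front of the housing's origin), inside the stop lip (horizontal distance between cover_grip and board_top below 0.025 m and z of cover_grip in the frame of board_top between 0.051 and 0.059 m and angle between each of cover_grip, screen_center's own z axis and vertical below 0.05 rad and angle between the x axis of cover_grip and the x axis of board_top, either way round below 0.17 rad and x of screen_center in the frame of housing between -0.145 and -0.122 m and z of screen_center in the frame of housing between 0.013 and 0.021 m); the robot touches nothing.
It fails at once if the screen is lifted off the floor (its centre more than 12 mm higher than it lay) (z of screen_center in the frame of housing above 0.029 m).
It fails at once if the finger plane is moved by more than 20 mm (distance of plane from where it was at the start of the episode above 0.02 m).
It fails at once if the tailpiece is moved by more than 20 mm (distance of tailpiece from where it was at the start of the episode above 0.02 m).
It fails at once if the rosin cake is moved by more than 20 mm (distance of rosin from where it was at the start of the episode above 0.02 m).
It also fails if it takes over 70 s, if anything falls off the work surface, if the arm or the gripper's body presses on something with over 40 N, if the wrist force passes 120 N, or if a joint passes its speed limit or range.

## Working session

There is one attempt and no reset: what is moved stays moved. The work goes in short steps, Python scripts to look and compute and a tool call to move; the robot and the scene stay as the last step left them, time stands still between calls to the robot, and variables do not carry over. Pictures are saved under pics/ and viewed, at most 10 in all, crops included, and the job is handed in when it is done.

Besides the shell and the picture viewer there is one more tool, called after "Call:" by a JSON object that holds its "api" and its "payload". apply_moves: Moves the arm, as the interface text tells. Its arguments: {"type":"object","properties":{"steps":{"type":"array","items":{"type":"array","items":{"type":"number"}}},"force":{"type":"number"}},"required":["steps"]}

```bash
mkdir -p pics; cat > h.py <<'E'
from bench import r
import numpy as np, cv2
from scipy.spatial.transform import Rotation as R
def snap(n,f=None):
    c=r.camera(n)
    if f: cv2.imwrite('pics/'+f,c['pixels'][:,:,::-1])
    return c
def cloud(c):
    z=c['z_map'];h,w=z.shape;f=h/2/np.tan(np.radians(c['fovy'])/2)
    v,u=np.mgrid[:h,:w]
    p=np.dstack([(u-c['cx'])/f*z,(v-c['cy'])/f*z,z])
    P=p@R.from_quat(c['orientation']).as_matrix().T+np.array(c['position'])
    P[z==0]=np.nan
    return P
E
python3 - <<'E'
from h import *
for n in('top','scene'):
    c=snap(n,n+'1.png');print(n,c['position'],c['orientation'],c['fovy'],c['cx'],c['cy'])
print(r.read_state())
E
```

```text
top [ 0.4449458  -0.01988797  1.12714036] [ 0.71651631 -0.69346673  0.06404294 -0.04008453] 43.9390977327795 269.718877162904 207.99421586210664
scene [0.26716813 0.55532095 0.61416131] [-0.23063747  0.87122002 -0.4179437   0.11447746] 49.487277817675135 282.33843031690344 211.9793023437986
{'time': 0.1, 'joint_positions': array([ 1.24738405,  0.33280138, -0.064718  ,  1.46083263,  0.0215958 ,
        1.34989701, -0.08853042]), 'joint_vel': array([ 0.00065017, -0.00096794,  0.00029942, -0.00226401,  0.00143017,
        0.00104469,  0.00112071]), 'joint_torque': array([ 1.73220804e-03, -6.24548078e+01,  2.54337152e-02, -3.90721321e+01,
       -6.12449949e-02,  3.65996361e-02,  5.51323808e-05]), 'ee_pos': array([ 0.18509468, -0.59661189,  0.22184989]), 'eef_rot': array([ 9.88709786e-01,  1.49841826e-01, -1.15518920e-04, -6.10707962e-04]), 'ft_force': array([-0.27540694,  0.61533735, -0.28861591]), 'torque': array([0.02119468, 0.05100056, 0.00473453]), 'grip_force': 0.0, 'width': 0.08683433940711266}
```

View pics/top1.png

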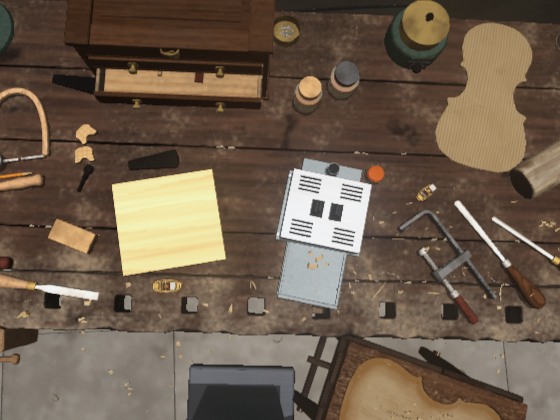

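View pics/scene1.png

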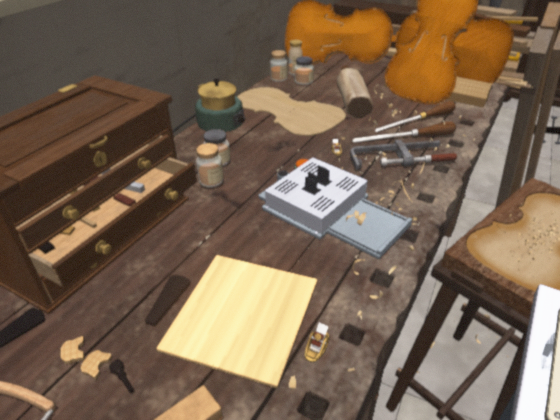

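The top view shows the white cover at about (326,210) with black tabs at (317,208) and (336,212). The board is at (168,222), the plane at (166,286), the tailpiece at (153,160) and the rosin at (375,174). The scene view agrees.

```bash
cat >> h.py <<'E'
def onplane(c,uv,z):
    f=c['pixels'].shape[0]/2/np.tan(np.radians(c['fovy'])/2)
    uv=np.atleast_2d(uv).astype(float)
    d=np.c_[(uv[:,0]-c['cx'])/f,(uv[:,1]-c['cy'])/f,np.ones(len(uv))]@R.from_quat(c['orientation']).as_matrix().T
    p=np.array(c['position']);return p+d*((z-p[2])/d[:,2])[:,None]
def rect(c,mask,z):
    n,l,s,ce=cv2.connectedComponentsWithStats(mask.astype(np.uint8))
    k=1+np.argmax(s[1:,4]);ct=max(cv2.findContours((l==k).astype(np.uint8),0,2)[0],key=cv2.contourArea)
    P=onplane(c,ct[:,0]+0.0,z)[:,:2]
    return cv2.minAreaRect((P*1000).astype(np.float32)), l==k
E
cat > m.py <<'E'
from h import *
c=snap('top');P=cloud(c);im=c['pixels'].astype(int);Z=P[...,2]
hsv=cv2.cvtColor(c['pixels'],cv2.COLOR_RGB2HSV)
H,W=Z.shape;u=np.arange(W)[None]+0*np.arange(H)[:,None];v=np.arange(H)[:,None]+0*np.arange(W)[None]
roi=(u>265)&(u<390)&(v>150)&(v<315)
m=roi&(im.min(2)>150);m=cv2.morphologyEx(m.astype(np.uint8),cv2.MORPH_CLOSE,np.ones((9,9)))
q,mm=rect(c,m,.05);print('cover',q,np.nanmedian(Z[mm]))
m=(u>100)&(u<235)&(v>150)&(v<285)&(im[...,0]>150)&(im[...,2]>80)
m=cv2.morphologyEx(m.astype(np.uint8),cv2.MORPH_OPEN,np.ones((7,7)))
q,mm=rect(c,m,.009);print('board',q,np.nanmedian(Z[mm]))
m=roi&(im.max(2)<60)&(v>195)&(v<225)&(u>305)&(u<347)
n,l,s,ce=cv2.connectedComponentsWithStats(m.astype(np.uint8))
for k in range(1,n):
    if s[k,4]>20:
        z=np.nanpercentile(Z[l==k],80);print('tab',ce[k],s[k],z,onplane(c,ce[k],.087))
h=roi&(Z>.075);n,l,s,ce=cv2.connectedComponentsWithStats(h.astype(np.uint8))
for k in range(1,n):
    if s[k,4]>8: print('hi',s[k],P[l==k].mean(0))
m=roi&(v>245)&(Z<.03)&(Z>.004)&(np.abs(im[...,0]-im[...,2])<40)&(im[...,2]>90)
q,mm=rect(c,m,.01);print('apron',q,np.nanmedian(Z[mm]))
E
python3 m.py
```

```text
cover ((559.10205078125, -160.2136688232422), (176.6214599609375, 295.68585205078125), 80.0627670288086) 0.0470159502321259
board ((575.4472045898438, 162.52247619628906), (200.63656616210938, 219.3509063720703), 11.170557975769043) 0.008689232949959491
hi [314 199   9  13  92] [ 0.61015868 -0.15101246  0.0816674 ]
hi [334 204   9  13  83] [ 0.60249577 -0.19253422  0.08180246]
apron ((471.5738220214844, -161.63034057617188), (156.46041870117188, 125.48941802978516), 80.1549301147461) 0.010220106047583943
```

```bash
cat >> m.py <<'E'
print('---')
m=roi&(Z>.04);q,mm=rect(c,m,.05);print('cover',q,np.nanmedian(Z[mm]))
m=roi&(im.min(2)>190)&(Z>.035)
m=cv2.morphologyEx(m.astype(np.uint8),cv2.MORPH_CLOSE,np.ones((15,15)))
q,mm=rect(c,m,.05);print('coverw',q)
t=np.radians(-10);a=P[m>0][:,:2]*1000;e=np.array([[np.cos(t),np.sin(t)],[-np.sin(t),np.cos(t)]])
print('center by extent',e.T@(np.nanpercentile(a@e.T,[.5,99.5],axis=0).mean(0)))
print((im[208,317],im[212,336]))
E
python3 m.py|sed 1,/---/d
```

```text
cover ((605.9404296875, -171.66009521484375), (169.0706024169922, 150.04367065429688), 80.12166595458984) 0.04984022921913711
coverw ((606.0333251953125, -172.33026123046875), (167.72406005859375, 148.94712829589844), 80.19261169433594)
center by extent [ 605.9967336  -172.39073419]
(array([73, 72, 73]), array([79, 80, 80]))
```

```bash
cat >> h.py <<'E'
def goto(x,y,z,yaw):
    s=r.read_state();A=R.from_quat(s['eef_rot']);B=R.from_euler('z',yaw,degrees=True)*R.from_quat([1,0,0,0])
    print('t',s['time'],'turn',(A.inv()*B).as_rotvec().round(4),'shift mm',(A.inv().apply(np.array([x,y,z])-s['ee_pos'])*1000).round(1))
E
python3 -c "
from h import *
goto(.606,-.172,.15,-9.9)"
```

```text
t 0.2 turn [-8.000e-04  2.000e-04  4.736e-01] shift mm [ 527.8 -280.9   72.3]
```

Call:
{"api": "apply_moves", "payload": {"steps": [[0,0,0.473,300,-160,0,1],[0,0,0.473,300,-160,0,1],[0,0,0.473,300,-160,0,1],[0,0,0.473,300,-160,0,1],[0,0,0.473,300,-160,0,1],[0,0,0.473,300,-160,0,1],[0,0,0.473,300,-160,0,1],[0,0,0.473,300,-160,0,1],[0,0,0.473,528,-281,0,1],[0,0,0.473,528,-281,30,1],[0,0,0.473,528,-281,50,1],[0,0,0.473,528,-281,72,1],[0,0,0.473,528,-281,72,1],[0,0,0.473,528,-281,72,1],[0,0,0.473,528,-281,72,1],[0,0,0.473,528,-281,72,1],[0,0,0.473,528,-281,72,1],[0,0,0.473,528,-281,72,1],[0,0,0.473,528,-281,72,1]], "force": 30}}

```text
time: 1.78
ee_pos: [0.6058, -0.1738, 0.151]
eef_rot: [0.996, -0.087, 0.0, 0.001]
ft_force: [0.5, -0.2, 0.3]
width: 0.0871
grip_force: 0.0
```

```bash
python3 -c "
from h import *
c=snap('wrist','w1.png')
goto(.606,-.172,.055,-9.9)"
```

```text
t 1.8333 turn [ 0.001  -0.0008 -0.0018] shift mm [-0.2 -2.  96.2]
```

View pics/w1.png

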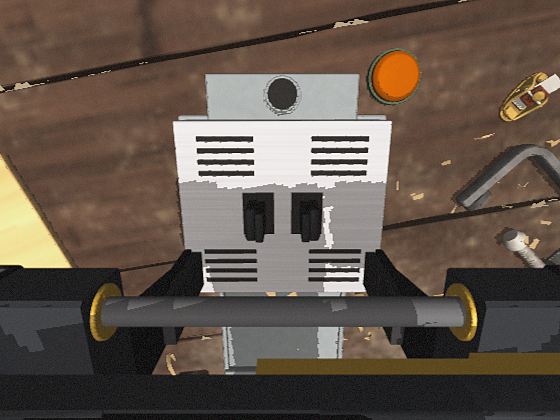

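The wrist view shows both tabs, at (257,218) and (306,218), between the open fingers with the cover square to the tool. I'll descend and squeeze.

Call:
{"api": "apply_moves", "payload": {"steps": [[0,0,0,0,-2,30,1],[0,0,0,0,-2,60,1],[0,0,0,0,-2,85,1],[0,0,0,0,-2,95,1],[0,0,0,0,-2,95,1],[0,0,0,0,-2,95,1],[0,0,0,0,-2,95,-1],[0,0,0,0,-2,95,-1],[0,0,0,0,-2,95,-1],[0,0,0,0,-2,95,-1],[0,0,0,0,-2,95,-1],[0,0,0,0,-2,95,-1],[0,0,0,0,-2,95,-1],[0,0,0,0,-2,95,-1]], "force": 30}}

```text
time: 3.0
ee_pos: [0.6069, -0.1703, 0.0561]
eef_rot: [0.996, -0.086, 0.0, 0.0]
ft_force: [-1.7, -0.4, 5.4]
width: 0.0419
grip_force: 6.3
```

Call:
{"api": "apply_moves", "payload": {"steps": [[0,0,0,0,0,0,-1],[0,0,0,0,0,0,-1],[0,0,0,0,0,0,-1],[0,0,0,0,0,0,-1],[0,0,0,0,0,0,-1],[0,0,0,0,0,0,-1]]}}

```text
time: 3.5
ee_pos: [0.6069, -0.1708, 0.0565]
eef_rot: [0.996, -0.086, 0.0, 0.0]
ft_force: [-2.1, -1.5, 9.2]
width: 0.0351
grip_force: 30.0
```

Call:
{"api": "apply_moves", "payload": {"steps": [[0,0,0,0,0,-10,-1],[0,0,0,0,0,-20,-1],[0,0,0,0,0,-30,-1],[0,0,0,0,0,-45,-1],[0,0,0,0,0,-60,-1],[0,0,0,0,0,-80,-1],[0,0,0,0,0,-100,-1],[0,0,0,0,0,-100,-1],[0,0,0,0,0,-100,-1],[0,0,0,0,0,-100,-1],[0,0,0,0,0,-100,-1]]}}

```text
time: 4.42
ee_pos: [0.6059, -0.1698, 0.1542]
eef_rot: [0.996, -0.086, -0.001, -0.0]
ft_force: [0.4, -1.3, -2.0]
width: 0.0351
grip_force: 30.0
```

```bash
python3 -c "
from h import *
c=snap('scene','s2.png');c=snap('top');np.save('topcov.npy',cloud(c));cv2.imwrite('pics/t2.png',c['pixels'][:,:,::-1])
P=cloud(c);Z=P[...,2];s=r.read_state();d=np.hypot(P[...,0]-s['ee_pos'][0],P[...,1]-s['ee_pos'][1])
m=(d<.13)&(Z>.125)&(Z<.175);q,mm=rect(c,m,.15);print(q,np.nanmedian(Z[mm]),np.nanpercentile(Z[mm],[5,95]))
goto(.5754,.1625,.158,11.2)"
```

```text
((565.514404296875, -126.45177459716797), (101.32486724853516, 60.2167854309082), 80.13541412353516) 0.1473453857046858 [0.14282287 0.15034129]
t 4.5167 turn [-0.0006  0.0018 -0.3675] shift mm [ -87.1 -322.3   -3.4]
```

View pics/s2.png

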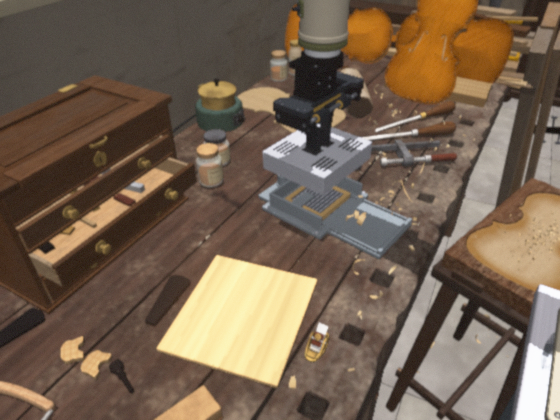

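The cover is held level at (318,155) above the open trap, and the screen is visible at (315,200). Next I carry it to the board.

Call:
{"api": "apply_moves", "payload": {"steps": [[0,0,-0.03,-7,-25,-3,-1],[0,0,-0.065,-15,-55,-3,-1],[0,0,-0.1,-23,-85,-3,-1],[0,0,-0.135,-31,-115,-3,-1],[0,0,-0.17,-40,-145,-3,-1],[0,0,-0.205,-48,-177,-3,-1],[0,0,-0.24,-57,-210,-3,-1],[0,0,-0.275,-66,-243,-3,-1],[0,0,-0.31,-74,-275,-3,-1],[0,0,-0.34,-81,-300,-3,-1],[0,0,-0.36,-85,-315,-3,-1],[0,0,-0.3675,-87,-322,-3,-1],[0,0,-0.3675,-87,-322,-3,-1],[0,0,-0.3675,-87,-322,-3,-1],[0,0,-0.3675,-87,-322,-3,-1],[0,0,-0.3675,-87,-322,-3,-1]]}}

```text
time: 5.85
ee_pos: [0.5766, 0.1598, 0.1584]
eef_rot: [0.995, 0.096, -0.0, 0.0]
ft_force: [0.5, -0.8, -2.4]
width: 0.035
grip_force: 30.0
```

```bash
python3 -c "
from h import *
c=snap('top','t3.png')
goto(.5754,.1625,.0555,11.2);print(r.read_state()['ft_force'],r.read_state()['width'])"
```

```text
t 5.9 turn [ 0.0007  0.0001 -0.0029] shift mm [ -0.6  -2.6 103. ]
[-0.15608815  0.63774068 -2.58371179] 0.03544759101078062
```

View pics/t3.png

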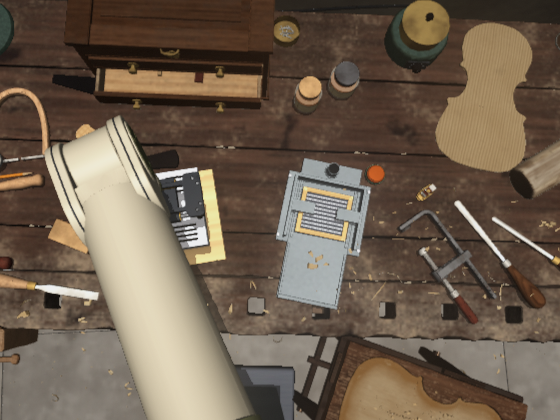

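The top view shows the cover held over the board at about (185,220). The open trap has the screen at (324,213) with its orange frame. Now I lower the cover.

Call:
{"api": "apply_moves", "payload": {"steps": [[0,0,0,-1,-3,30,-1],[0,0,0,-1,-3,60,-1],[0,0,0,-1,-3,80,-1],[0,0,0,-1,-3,92,-1],[0,0,0,-1,-3,97,-1],[0,0,0,-1,-3,100,-1],[0,0,0,-1,-3,102,-1],[0,0,0,-1,-3,102,-1],[0,0,0,-1,-3,102,-1],[0,0,0,-1,-3,102,-1]]}}

```text
time: 6.73
ee_pos: [0.5751, 0.1649, 0.0575]
eef_rot: [0.995, 0.097, 0.001, -0.0]
ft_force: [-0.4, 0.6, -2.2]
width: 0.035
grip_force: 30.0
```

Not quite touching yet, so I lower 2 mm more and open.

Call:
{"api": "apply_moves", "payload": {"steps": [[0,0,0,0,2,1,-1],[0,0,0,0,2,2,-1],[0,0,0,0,2,2,-1],[0,0,0,0,2,2,-1],[0,0,0,0,2,2,-1]]}}

```text
time: 7.15
ee_pos: [0.5754, 0.1626, 0.0556]
eef_rot: [0.995, 0.097, 0.001, 0.0]
ft_force: [-1.4, -1.2, 4.8]
width: 0.0354
grip_force: 30.0
```

Contact. I release and rise.

Call:
{"api": "apply_moves", "payload": {"steps": [[0,0,0,0,0,0,1],[0,0,0,0,0,0,1],[0,0,0,0,0,0,1],[0,0,0,0,0,0,1],[0,0,0,0,0,0,1],[0,0,0,0,0,0,1],[0,0,0,0,0,0,1],[0,0,0,0,0,0,1],[0,0,0,0,0,-15,1],[0,0,0,0,0,-40,1],[0,0,0,0,0,-80,1],[0,0,0,0,0,-110,1],[0,0,0,0,0,-110,1],[0,0,0,0,0,-110,1]]}}

```text
time: 8.32
ee_pos: [0.5758, 0.1632, 0.1663]
eef_rot: [0.995, 0.097, 0.002, -0.0]
ft_force: [-0.1, -0.6, -0.6]
width: 0.0868
grip_force: 0.0
```

```bash
python3 - <<'E'
from h import *
c=snap('scene','s4.png');w=snap('wrist')
P=cloud(w);Z=P[...,2];print('w pts on cover top',np.nanmedian(Z[150:260,230:330]))
c=snap('top');P=cloud(c);im=c['pixels'].astype(int)
hsv=cv2.cvtColor(c['pixels'],cv2.COLOR_RGB2HSV)
m=np.zeros(hsv.shape[:2],bool);m[175:250,285:362]=True
m&=(hsv[...,1]>90)&(hsv[...,2]>120)&(hsv[...,0]<30)
m=cv2.morphologyEx(m.astype(np.uint8),cv2.MORPH_CLOSE,np.ones((15,15)))
q,mm=rect(c,m,.024);print('screen',q)
goto(.576,-.05,.165,-9.9)
E
```

```text
w pts on cover top 0.04988215760645559
screen ((601.3356323242188, -171.49851989746094), (110.36100769042969, 98.92229461669922), 80.19783782958984)
t 8.4667 turn [0.0007 0.0021 0.3681] shift mm [-39.4 208.7  -1.8]
```

View pics/s4.png

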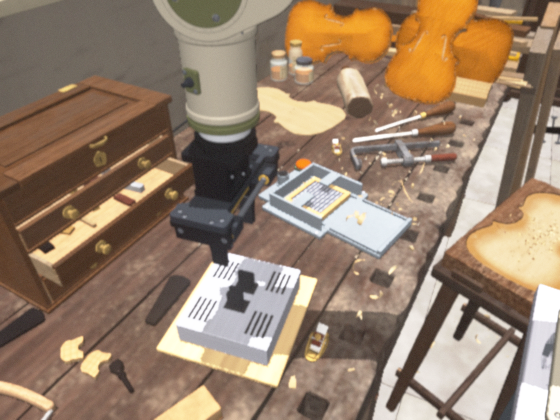

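The scene view shows the cover flat and square on the board at (240,305), tabs up, with the screen at (318,200) in the open trap. Measured size 110x99 matches. Next I move over the screen's front with the fingers shut.

```bash
python3 -c "
from h import *
goto(.5737,-.1667,.1,-9.9)"
```

```text
t 8.4667 turn [0.0007 0.0021 0.3681] shift mm [-64.2 322.7  63.3]
```

Call:
{"api": "apply_moves", "payload": {"steps": [[0,0,0.04,-7,35,0,1],[0,0,0.08,-14,70,0,1],[0,0,0.12,-21,105,0,1],[0,0,0.16,-28,140,0,1],[0,0,0.2,-35,175,0,-1],[0,0,0.24,-42,210,0,-1],[0,0,0.28,-49,245,0,-1],[0,0,0.32,-56,280,0,-1],[0,0,0.35,-61,305,10,-1],[0,0,0.368,-64,323,35,-1],[0,0,0.368,-64,323,63,-1],[0,0,0.368,-64,323,63,-1],[0,0,0.368,-64,323,63,-1],[0,0,0.368,-64,323,63,-1],[0,0,0.368,-64,323,63,-1],[0,0,0.368,-64,323,63,-1]], "force": 20}}

```text
time: 9.8
ee_pos: [0.5758, -0.1659, 0.1031]
eef_rot: [0.996, -0.086, 0.001, 0.0]
ft_force: [0.5, -0.9, 0.7]
width: 0.0149
grip_force: 0.0
```

```bash
python3 -c "
from h import *
c=snap('wrist','w5.png')
goto(.5737,-.1667,.0205,-9.9);print(r.read_state()['width'])"
```

```text
t 9.85 turn [ 0.0002 -0.0021  0.0011] shift mm [-2.   1.  82.4]
0.01116558246073212
```

View pics/w5.png

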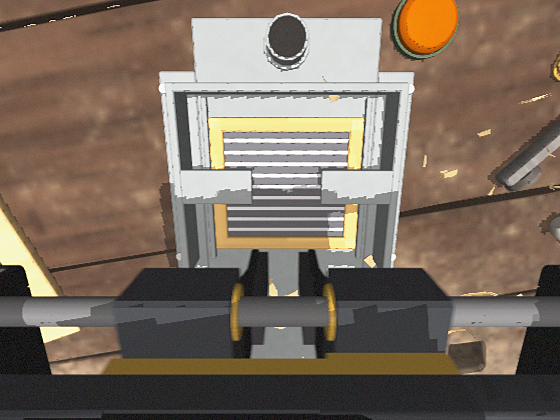

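The wrist view shows the screen frame with its front bar at about (287,242) and the ledges at (215,186) and (357,186), behind the press point. A quick check of the bar's position before pressing:

```bash
python3 -c "
from h import *
c=snap('wrist')
print(onplane(c,[[287,236],[287,248],[290,118]],.024))
goto(.5737,-.1667,.0205,-9.9);print(r.read_state()['width'])"
```

```text
[[ 0.56297322 -0.16707782  0.024     ]
 [ 0.55299128 -0.16538157  0.024     ]
 [ 0.64994303 -0.18399424  0.024     ]]
t 9.9 turn [ 0.0003 -0.0017  0.0008] shift mm [-1.7  0.8 82.2]
0.007002983048202672
```

Call:
{"api": "apply_moves", "payload": {"steps": [[0,0,0,-1,1,30,-1],[0,0,0,-1,1,55,-1],[0,0,0,-1,1,70,-1],[0,0,0,-1,1,77,-1],[0,0,0,-1,1,80,-1],[0,0,0,-1,1,82,-1],[0,0,0,-1,1,83,-1],[0,0,0,-1,1,83,-1],[0,0,0,-1,1,83,-1]]}}

```text
time: 10.65
ee_pos: [0.5738, -0.1672, 0.021]
eef_rot: [0.996, -0.086, 0.0, 0.0]
ft_force: [-8.1, 2.3, 13.9]
width: 0.0006
grip_force: 6.7
```

Call:
{"api": "apply_moves", "payload": {"steps": [[0,0,0,-4,0,0,-1],[0,0,0,-10,0,0,-1],[0,0,0,-16,0,0,-1],[0,0,0,-22,0,0,-1],[0,0,0,-28,0,0,-1],[0,0,0,-34,0,0,-1],[0,0,0,-40,0,0,-1],[0,0,0,-46,0,0,-1],[0,0,0,-52,0,0,-1],[0,0,0,-57,0,0,-1],[0,0,0,-60,0,0,-1],[0,0,0,-60,0,0,-1]]}}

```text
time: 11.65
ee_pos: [0.5165, -0.1574, 0.021]
eef_rot: [0.996, -0.086, 0.003, 0.001]
ft_force: [1.0, -0.7, 9.7]
width: 0.0009
grip_force: 5.1
```

```bash
cat > sc.py <<'E'
from h import *
c=snap('wrist','w%d.png'%int(r.read_state()['time']*10))
hsv=cv2.cvtColor(c['pixels'],cv2.COLOR_RGB2HSV);P=cloud(c);o=np.array([.606,-.172]);t=np.radians(-9.9)
q=(P[...,:2]-o)@np.array([[np.cos(t),-np.sin(t)],[np.sin(t),np.cos(t)]])
m=(hsv[...,1]>90)&(hsv[...,2]>110)&(hsv[...,0]<30)&(abs(q[...,1])<.065)&(P[...,2]>.019)&(P[...,2]<.03)&(q[...,0]>-.2)&(q[...,0]<.07)
print(m.sum(),'x',np.percentile(q[m][:,0],[1,99]),'y',np.percentile(q[m][:,1],[1,99]),'z',np.percentile(P[m][:,2],[5,95]))
s=r.read_state();print(s['ee_pos'],s['ft_force'])
E
python3 sc.py
```

```text
9795 x [-0.08741165 -0.01201002] y [-0.05516848  0.05304762] z [0.02347891 0.02570789]
[ 0.51646345 -0.1574684   0.02095664] [ 0.83315627  0.11241965 10.29699495]
```

The screen follows: rear edge at -12 mm, so its centre is at about -62 mm. 71 mm remain.

Call:
{"api": "apply_moves", "payload": {"steps": [[0,0,0,-5,0,0,-1],[0,0,0,-11,0,0,-1],[0,0,0,-17,0,0,-1],[0,0,0,-23,0,0,-1],[0,0,0,-29,0,0,-1],[0,0,0,-35,0,0,-1],[0,0,0,-41,0,0,-1],[0,0,0,-47,0,0,-1],[0,0,0,-53,0,0,-1],[0,0,0,-59,0,0,-1],[0,0,0,-65,0,0,-1],[0,0,0,-70,0,0,-1],[0,0,0,-70,0,0,-1],[0,0,0,-70,0,0,-1]]}}

```text
time: 12.87
ee_pos: [0.4477, -0.1455, 0.0209]
eef_rot: [0.996, -0.086, 0.003, 0.001]
ft_force: [-0.2, -0.0, 13.0]
width: 0.0007
grip_force: 6.7
```

```bash
python3 sc.py
```

```text
10316 x [-0.15723749 -0.08180869] y [-0.05519367  0.05284456] z [0.02337113 0.02631474]
[ 0.44769936 -0.14550287  0.02091124] [ 0.72383983  0.10802281 12.08729229]
```

Call:
{"api": "apply_moves", "payload": {"steps": [[0,0,0,0,0,-5,-1],[0,0,0,0,0,-20,-1],[0,0,0,0,0,-50,-1],[0,0,0,0,0,-90,-1],[0,0,0,0,0,-130,-1],[0,0,0,130,0,-150,-1],[0,0,0,130,0,-170,-1],[0,0,0,130,0,-180,-1],[0,0,0,130,0,-180,-1],[0,0,0,130,0,-180,-1],[0,0,0,130,0,-180,-1]]}}

```text
time: 13.83
ee_pos: [0.5737, -0.167, 0.1987]
eef_rot: [0.996, -0.086, 0.0, -0.0]
ft_force: [-0.1, 0.3, 0.0]
width: 0.0008
grip_force: 0.0
```

```bash
python3 sc.py; python3 - <<'E'
from h import *
c=snap('top','t9.png');P=cloud(c);Z=P[...,2]
u,v=np.meshgrid(np.arange(560),np.arange(420))
q,mm=rect(c,(u>100)&(u<240)&(v>150)&(v<290)&(Z>.04)&(Z<.06),.049);print('cover',q)
E
```

```text
1203 x [-0.11878477 -0.08299381] y [-0.05513553  0.05290664] z [0.02158234 0.02558184]
[ 0.57284424 -0.16701583  0.19825181] [-0.63502989  0.26504042 -0.06270768]
cover ((574.994140625, 162.83648681640625), (149.6310272216797, 169.21681213378906), 11.156307220458984)
```

View pics/t9.png

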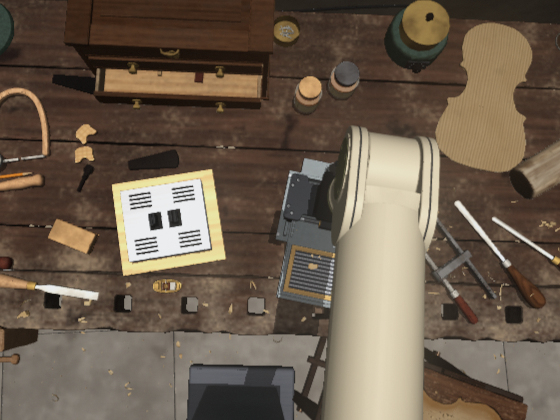

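The cover is centred on the board at (167,219), within 1 mm and at the board's angle. The screen lies on the apron at about (312,273). Its rear edge is at -83 mm, which puts its centre at about -133 mm. The plane and tailpiece haven't moved, and the arm is clear, so I'm handing in.

```bash
python3 -c "
from bench import r
print(r.close_job())"
```

```text
the job is handed in; nothing more can be done
None
```

The job is handed in (no verdict was returned): the cover lies tabs up within 1 mm of the board's centre, the screen is on the apron about 133 mm in front of the housing's origin, and the arm stayed clear of the plane, tailpiece and rosin.

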